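Open the cupboard and put the brush in its door tray

ROBOT

A 6-joint arm with a two-finger parallel gripper is mounted at the origin on the work surface. World frame = base frame: x ahead of the robot, y to its left, z up, the work surface at z = 0. Lengths are in m, angles in rad, forces in N, time in s.
With the tool pointing down it reaches from about 0.25 to 0.775 m from the base axis. Payload 4 kg.
Tool frame: the origin (TCP) lies between the finger pads; the fingertips stand ahead of it and the grasp point (between the pads) lies 5 mm behind it (r.tcp_to_tips is the z of the fingertips in the tool frame, in m); z points along the fingers, y is the line along which they close (so a half turn about z gives the same grasp; the last joint's range is limited). The gripper opens to 94 mm and grips with 3 to 60 N. Pads are 16 mm wide; open, the fingers measure 119 mm over their backs; the gripper's body (75 mm by 177 mm) begins 78 mm behind the grasp point.
Start: joints at [1.198, 0.087, 1.371, -0, 1.684, -0.103], TCP at [0.147, 0.53, 0.22] pointing down, gripper open.
Joint ranges: [-3.1, 3.1], [-0.76, 2.03], [0.27, 2.55], [-1.08, 4.22], [0.17, 2.65], [-2.57, 2.57]. Speed limits (rad/s): [2.79, 2.79, 3.14, 3.14, 3.14, 3.14].

INTERFACE

Orientations are given as a unit quaternion [w, x, y, z].
In Python, from plant import r gives the robot as it stands. The module is installed in compiled form; this text tells all that it offers.
- The arm moves only by the tool drive_tool, never from a script. Its argument "series" is one flat list of numbers, 7 for each row, row after row: the shift along the tool's x, y, z in m, then the turn, a rotation vector about the tool's x, y, z in rad, then the closure, from -1 (fully open) to 1 (shut). A call has exactly 10 rows; each row shifts and turns the commanded pose from where the row before left it, along the tool's axes as they then stand; what a row does not reach is not made up. A row lasts 1/8 s, in which the tool goes at most 62.5 mm and 10.7 degrees, less where a joint would pass 70% of its speed; a pose out of reach is approached as far as the arm can. A call with a gripper value outside its range is refused whole. The fingers move at their own pace and stop on an object; "force" is the grip in N (left out, the last holds). Time passes only in rows, so rows that do not move let the fingers close, or fill a call up. It gives the time, the measured TCP pose, the force, the opening and the grip force at its end, in the units of the state.
- r.get_obs(): the state, without advancing time (a new reading comes with each control period).
- r.get_image(name): name is "side" or "top"; returns a dict with "img" (480x640x3 uint8, red, green, blue), "depth" (480x640 float32, m along the optical axis (not along the pixel's ray), 0 where there is no reading), "K" (3x3 intrinsics, pixels), "world_to_cam" (4x4, takes a point from world to camera coordinates). Camera axes: x right, y down, z forward; pixel columns grow to the right and rows downward; lengths in m; the calibration is good to about 2 mm. A picture is of the moment at which its call begins.
- r.hand_in(): hands the job in; it is judged then, once.
The state is a dict: "t": time; "q": joint angles; "joint_vel": joint speeds; "tau": joint torques, N m; "tcp_pos": TCP position; "orientation": TCP orientation; "wrist_force": force on the tool from outside, world axes, zero at the start; "wrist_torque": the same for the moment, N m; "finger_gap": opening from 0.0 (shut) to 1.0 (fully open); "finger_force": force on a finger pad.
Only numpy, scipy, OpenCV 4.12 (cv2) and the standard library are available. Lean on these libraries where they do the work, as an engineer would, in place of code of your own. Each camera call takes 0.05 s, during which the arm holds its last target. There are 200 camera calls.

TASK

Swing the door of the small wooden cupboard wide open, until it stands at least square to the cupboard's front, and leave it open. Then lay the blue-handled brush flat and lengthways in the tray that is fixed to the inside of the door. Do not disturb the other loose things lying on the bench.

Things in the scene. Friction and masses are not known exactly. Their poses are not given: they have to be found in the camera images.
- cupboard_front (a point): small wooden cupboard fixed to the bench, 270 mm wide (y), 230 mm deep with its door (x), 200 mm high; its front faces -x in its own axes, roughly towards the robot. This point is the middle of the foot of its front, at bench height (outer face of the shut door); axes are the cupboard's, x into it, z up.
- door (a joint): angle of the cupboard door in rad: 0 shut, grows as it opens, stop at 1.9; square to the front is 1.57. Starts shut or slightly ajar; stays where it is left. Dark wood panel 264 mm wide, 192 mm high, 18 mm thick, covering the cupboard's front, top edge 196 mm above the bench; seen from the robot it is hinged at its left edge.
- door_handle (a point): middle of the door's handle, a level steel bar 90 mm long, 12 mm thick, 169 mm above the bench, outside on the door near its free edge. The bar's centreline is 45 mm off the door's face and its middle 200 mm from the hinge; a post at each end. Axes are the door's: x square into the door from outside to inside, y along the bar from free edge to hinge, z up.
- door_hinge (a point): point on the vertical hinge axis, on the door's outer face, at the height of the handle bar. Axes as door_handle; they turn with the door (clockwise seen from above as it opens).
- tray_floor (a point): centre of the inner floor of the open plywood tray on the inside of the door, 146 mm above the bench; door's axes: x away from the inside face, y along the door and tray, z up. Inside it is 187 mm long, 96 mm wide; the door is one long side, 50 mm higher than the floor; the other walls are 22 mm high, 5 mm thick. Under the cupboard's top when shut.
- brush: flat glue brush lying on the bench, 160 mm long, 20 mm thick. Origin under its middle, on its underside; x from handle to bristles, z up. Round blue handle 20 mm across, x = -80 to 0 mm; steel ferrule 42 mm wide, x = -5 to 35 mm; grey bristles 39 mm wide, 15 mm thick, to x = 80 mm. Centre of mass about x = -12 mm.
- brush_mid (a point): middle of the brush, 10 mm above its underside; axes as the brush.
- screwdriver: screwdriver with an orange handle, 170 mm long, lying along its x beside the brush; origin under its middle. Bystander.
- mallet: rubber mallet, black head 64 mm across and 100 mm long, yellow handle, 250 mm long overall along x, head at +x. Bystander.
- tape: roll of masking tape lying flat, 100 mm across, 24 mm high. Bystander.
- rule: flat aluminium rule, 300 mm long along y, 30 mm wide, 4 mm thick. Bystander.
- offcut: pale plywood offcut, 160 mm long along y, 40 mm wide, 20 mm high. Bystander.
- glue: white glue bottle with a red cap, standing, 60 mm across, 170 mm high. Bystander.

How it is judged:
By the outcome, as a careful person would: the job done as asked, in the order asked, and still so for the second after the job is handed in, with the robot touching nothing.
It also fails if it takes over 58 s, if anything falls off the work surface, if the arm or the gripper's body presses on something with over 40 N, if the wrist force passes 120 N, or if a joint passes its speed limit or range.

## Working session

There is one attempt and no reset: what is moved stays moved. The work goes in short steps, Python scripts to look and compute and a tool call to move; the robot and the scene stay as the last step left them, time stands still between calls to the robot, and variables do not carry over. Pictures are saved under pics/ and viewed, at most 10 in all, crops included, and the job is handed in when it is done.

Besides the shell and the picture viewer there is one more tool, called after ">>>" as name(argument=value, ...) on one line, values as JSON. drive_tool: Moves the arm, as the interface text tells. Its arguments: {"type":"object","properties":{"series":{"type":"array","items":{"type":"number"}},"force":{"type":"number"}},"required":["series"]}

```bash
mkdir -p pics
python3 - <<'E'
from plant import r
import cv2,numpy as np
for n in("top","side"):
    d=r.get_image(n);cv2.imwrite(f"pics/{n}0.png",d["img"][:,:,::-1]);np.savez(f"{n}0.npz",**d)
    c=np.linalg.inv(d["world_to_cam"]);print(n,d["K"].tolist(),c.round(3).tolist())
o=r.get_obs();print(o["t"],o["tcp_pos"],o["orientation"],r.tcp_to_tips,o["finger_gap"])
E
```

```text
top [[610.7824704931053, 0.0, 315.18543994580455], [0.0, 610.7824704931053, 227.76028492507137], [0.0, 0.0, 1.0]] [[-0.007, -0.998, 0.068, 0.426], [-1.0, 0.006, -0.016, 0.027], [0.015, -0.068, -0.998, 1.606], [0.0, 0.0, 0.0, 1.0]]
side [[582.066770833992, 0.0, 312.30004892759246], [0.0, 582.066770833992, 231.51335788301574], [0.0, 0.0, 1.0]] [[0.935, -0.267, 0.235, 0.127], [-0.356, -0.728, 0.586, -0.953], [0.015, -0.632, -0.775, 1.437], [0.0, 0.0, 0.0, 1.0]]
0.1 [0.14644631 0.52965887 0.21841116] [-2.28144532e-04  1.34504166e-01  9.90912523e-01 -9.74480336e-04] 0.014 1.0003268790389255
```

View pics/top0.png

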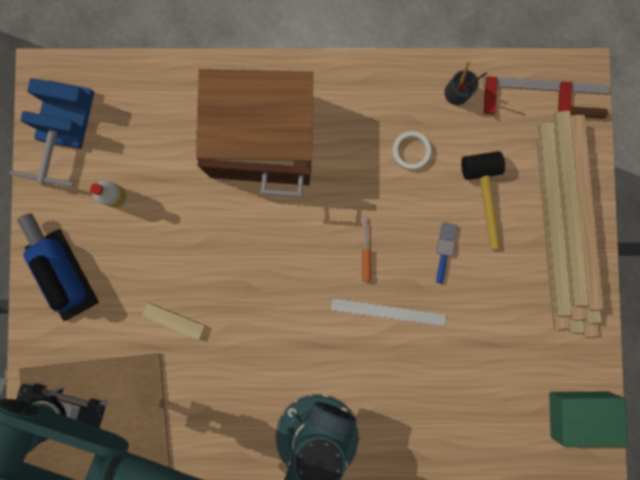

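View pics/side0.png

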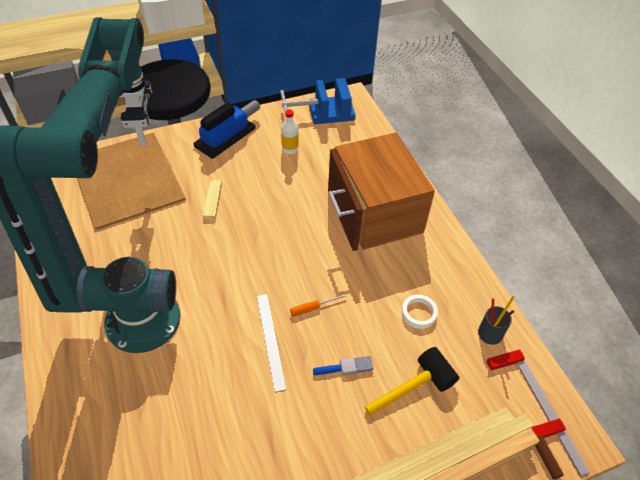

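The top view shows the cupboard at about (197–313, 70–180), its door slightly ajar, with the handle bar near (263–301, 190). The brush is at (445, 253), the screwdriver at (366, 252) and the glue at (107, 193). In the side view the handle is near (340, 203) and the brush near (343, 367).

```bash
cat > h.py <<'E'
import numpy as np,cv2
def load(n):
    d=np.load(n+".npz");return {k:d[k] for k in d}
def ray(d,uv):
    c=np.linalg.inv(d["world_to_cam"]);v=c[:3,:3]@np.linalg.solve(d["K"],[*uv,1.]);return c[:3,3],v
def plane(d,uv,z):
    o,v=ray(d,uv);return o+v*(z-o[2])/v[2]
def two(d1,a,d2,b):
    o,v=ray(d1,a);p,w=ray(d2,b);s=np.linalg.lstsq(np.c_[v,-w],p-o,rcond=None)[0]
    x,y=o+s[0]*v,p+s[1]*w;return (x+y)/2,np.linalg.norm(x-y)
def proj(d,P):
    q=d["world_to_cam"][:3]@np.r_[P,1];q=d["K"]@q;return q[:2]/q[2]
def mask(d,lo,hi,box):
    h=cv2.cvtColor(d["img"],cv2.COLOR_RGB2HSV);m=cv2.inRange(h,lo,hi);k=np.zeros_like(m);x0,y0,x1,y1=box;k[y0:y1,x0:x1]=m[y0:y1,x0:x1];return k
def rect(m):
    c=max(cv2.findContours(m,0,2)[0],key=cv2.contourArea);mo=cv2.moments(c);return (mo["m10"]/mo["m00"],mo["m01"]/mo["m00"]),cv2.minAreaRect(c)
E
python3 - <<'E'
from h import *
T,S=load("top0"),load("side0")
a=cv2.resize(T["img"][55:205,190:320],None,fx=3,fy=3,interpolation=2)
b=cv2.resize(S["img"][130:250,320:440],None,fx=3.75,fy=3.75,interpolation=2)
cv2.imwrite("pics/crop.png",np.hstack([a,b])[:,:,::-1]) 
bt=rect(mask(T,(100,120,60),(130,255,255),(420,220,470,300)));bs=rect(mask(S,(100,120,60),(130,255,255),(300,340,390,390)))
gt=rect(mask(T,(0,0,100),(179,60,255),(420,210,470,262)));gs=rect(mask(S,(0,0,90),(179,60,255),(330,340,390,385)))
for x,y in((bt,bs),(gt,gs)):
    print(x,y,two(T,x[0],S,y[0]),plane(T,x[0],.01),plane(S,y[0],.01))
E
```

```text
((441.26604068857586, 268.70109546165884), ((441.270263671875, 268.3783874511719), (5.260767459869385, 27.290233612060547), 9.462322235107422)) ((326.57202944269187, 369.3480546792849), ((327.1199951171875, 369.3399963378906), (6.9296464920043945, 28.42569351196289), 81.8698959350586)) (array([ 0.42676189, -0.32740962,  0.01209009]), np.float64(0.002820925288334414)) [ 0.42542088 -0.32742368  0.01      ] [ 0.42856332 -0.32688112  0.01      ]
((445.56723609286024, 240.02233902759528), ((446.1346130371094, 242.32693481445312), (16.86598777770996, 39.419342041015625), 11.309932708740234)) ((356.02985074626866, 364.93953310371217), ((354.58111572265625, 364.98651123046875), (15.946702003479004, 34.68818283081055), 80.53767395019531)) (array([ 0.50369495, -0.34154206,  0.00988107]), np.float64(0.006841216692553712)) [ 0.50044813 -0.34034778  0.01      ] [ 0.50699186 -0.34249821  0.01      ]
```

View pics/crop.png

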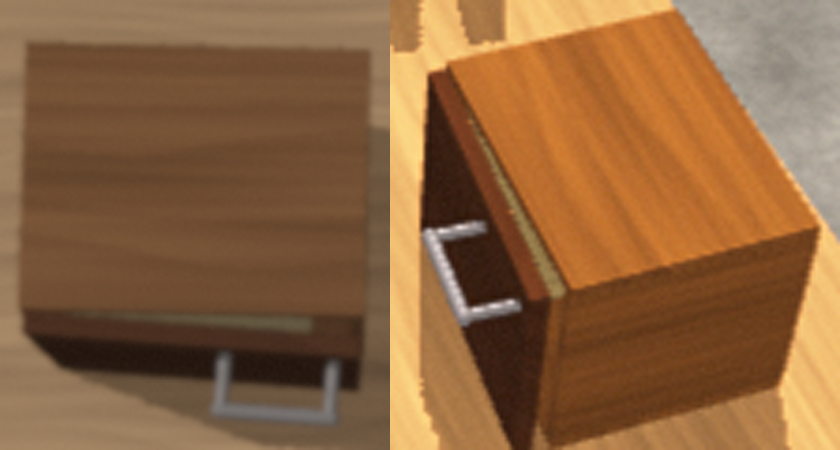

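The crop shows the bar's ends at about (262, 192.3) and (301.3, 194) in the top view, and (331.5, 192.7) and (339.5, 214.8) in the side view. The top corners of the cupboard and the door edge are also clear.

Run:
```python
from h import *
T,S=load("top0"),load("side0")
A=two(T,(262,192.3),S,(331.5,192.7));B=two(T,(301.3,194),S,(339.5,214.8));print(A,B,np.linalg.norm(A[0]-B[0]))
a=A[0];b=B[0];u=(a-b)[:2]/np.linalg.norm((a-b)[:2]);print("dir",np.degrees(np.arctan2(u[1],u[0])),"mid",(a+b)/2)
for n,p in dict(FL=(198.3,159),BL=(199,69.7),BR=(313.3,71.7),FR=(310.7,161.3)).items(): print(n,plane(T,p,.2))
for n,p in dict(dh=(199,166),df=(310,174)).items(): print(n,plane(T,p,.196))
s=lambda x,y:(320+(x-390)/3.75,130+y/3.75)
for n,p in dict(FL=(447,62),FR=(567,290),BR=(819,228)).items(): print("side",n,plane(S,s(*p),.2))
for n,p in dict(dh=(430,73),df=(527,299)).items(): print("side",n,plane(S,s(*p),.196))
for n,p in dict(FL=((198.3,159),(447,62)),FR=((310.7,161.3),(567,290))).items(): print(n,two(T,p[0],S,s(*p[1])))
```

```text
(array([0.61394886, 0.12785635, 0.1685861 ]), np.float64(0.010663650290374988)) (array([0.60548019, 0.03604161, 0.17172512]), np.float64(0.0032413329947078044)) 0.09225789266155535
dir 84.73015013133298 mid [0.60971453 0.08194898 0.17015561]
FL [0.6833375  0.27471827 0.2       ]
BL [0.89464924 0.27431823 0.2       ]
BR [0.88931919 0.00655943 0.2       ]
FR [0.67680678 0.01407935 0.2       ]
dh [0.66762984 0.27370417 0.196     ]
df [0.64766578 0.0158705  0.196     ]
side FL [0.69144072 0.27789555 0.2       ]
side FR [0.68117243 0.01244376 0.2       ]
side BR [0.89243507 0.00387711 0.2       ]
side dh [0.67492953 0.27430612 0.196     ]
side df [0.65068159 0.01766445 0.196     ]
FL (array([0.68545924, 0.27270977, 0.20587542]), np.float64(0.006635462248101051))
FR (array([0.67912488, 0.01333913, 0.19940053]), np.float64(0.004592699842049701))
```

>>> drive_tool(series=[0,0,-0.008,0,0,0.139,0.05,0,0,-0.008,0,0,0.139,0.05,0,0,-0.008,0,0,0.139,0.05,0,0,-0.008,0,0,0.139,0.05,0,0,-0.008,0,0,0.139,0.05,0,0,-0.008,0,0,0.139,0.05,0,0,-0.008,0,0,0.139,0.05,0,0,-0.008,0,0,0.139,0.05,0,0,-0.008,0,0,0.139,0.05,0,0,-0.008,0,0,0.139,0.05], force=20)

```text
t: 1.35
tcp_pos: [0.1465, 0.5299, 0.299]
orientation: [0.0, 0.739, 0.673, -0.001]
wrist_force: [0.7, 0.3, 0.3]
finger_gap: 0.477
finger_force: 0.0
```

```bash
cat > go.py <<'E'
import sys,numpy as np
from plant import r
from scipy.spatial.transform import Rotation as R
def go(P,phi=None):
    o=r.get_obs();M=R.from_quat(np.roll(o["orientation"],-1)).as_matrix()
    y=np.degrees(np.arctan2(M[1,1],M[0,1]))
    print("t",round(o["t"],2),"tcp",o["tcp_pos"].round(4),"phi",y.round(2),"tilt z",M[:,2].round(4),"q",o["q"].round(2),"F",o["wrist_force"].round(1),"gap",round(o["finger_gap"]*94,1),o["finger_force"])
    if P is not None: print("tool shift",(M.T@(np.array(P)-o["tcp_pos"])).round(4))
    if phi is not None: print("rz",np.radians((y-phi+180)%360-180).round(4))
if __name__=="__main__":
    a=[float(x) for x in sys.argv[1:]];go(a[:3] if a else None,a[3] if len(a)>3 else None)
E
python3 go.py .61 .082 .3 -5
```

```text
t 1.35 tcp [0.1465 0.5299 0.299 ] phi -5.36 tilt z [-5.0e-04 -1.2e-03 -1.0e+00] q [1.2  0.09 1.22 0.   1.84 1.29] F [0.7 0.3 0.3] gap 44.8 0.0
tool shift [-0.4026  0.5033 -0.0006]
rz -0.0063
```

>>> drive_tool(series=[-0.036,0.045,0,0,0,0,0.05,-0.036,0.045,0,0,0,0,0.05,-0.036,0.045,0,0,0,0,0.05,-0.036,0.045,0,0,0,0,0.05,-0.036,0.045,0,0,0,0,0.05,-0.036,0.045,0,0,0,0,0.05,-0.036,0.045,0,0,0,0,0.05,-0.036,0.045,0,0,0,0,0.05,-0.036,0.045,0,0,0,0,0.05,-0.036,0.045,0,0,0,0,0.05])

```text
t: 2.6
tcp_pos: [0.5638, 0.13, 0.2989]
orientation: [-0.0, 0.738, 0.675, -0.0]
wrist_force: [0.1, -0.3, -0.9]
finger_gap: 0.476
finger_force: 0.0
```

```bash
python3 go.py .61 .082 .164 -5
```

```text
t 2.6 tcp [0.5638 0.13   0.2989] phi -5.11 tilt z [-9.e-04  2.e-04 -1.e+00] q [0.13 0.15 1.14 0.   1.85 0.22] F [ 0.1 -0.3 -0.9] gap 44.8 0.0
tool shift [-0.0438  0.0504  0.1348]
rz -0.0018
```

>>> drive_tool(series=[-0.022,0.025,0,0,0,0,0.05,-0.022,0.025,0,0,0,0,0.05,0,0,0.017,0,0,0,0.05,0,0,0.017,0,0,0,0.05,0,0,0.017,0,0,0,0.05,0,0,0.017,0,0,0,0.05,0,0,0.017,0,0,0,0.05,0,0,0,0,0,0,0.05,0,0,0,0,0,0,0.05,0,0,0,0,0,0,0.05])

```text
t: 3.85
tcp_pos: [0.6093, 0.0833, 0.2157]
orientation: [0.001, 0.738, 0.675, 0.001]
wrist_force: [-0.7, 0.7, 1.1]
finger_gap: 0.473
finger_force: 0.0
```

```bash
python3 go.py .61 .082 .164 -5
python3 - <<'E'
from plant import r
import cv2
a=r.get_image("side")["img"][100:250,280:440];b=r.get_image("top")["img"][110:230,230:350]
cv2.imwrite("pics/g.png",cv2.hconcat([cv2.resize(a,(480,450),interpolation=2),cv2.resize(b,(320,450) if 0 else (320,320),interpolation=2).copy() if 0 else cv2.copyMakeBorder(cv2.resize(b,(320,320),interpolation=2),0,130,0,0,0)])[:,:,::-1])
E
```

```text
t 3.85 tcp [0.6093 0.0833 0.2157] phi -5.1 tilt z [ 2.2e-03  2.0e-04 -1.0e+00] q [0.04 0.23 1.21 0.   1.69 0.13] F [-0.7  0.7  1.1] gap 44.5 0.0
tool shift [-0.0012  0.0007  0.0517]
rz -0.0018
```

View pics/g.png

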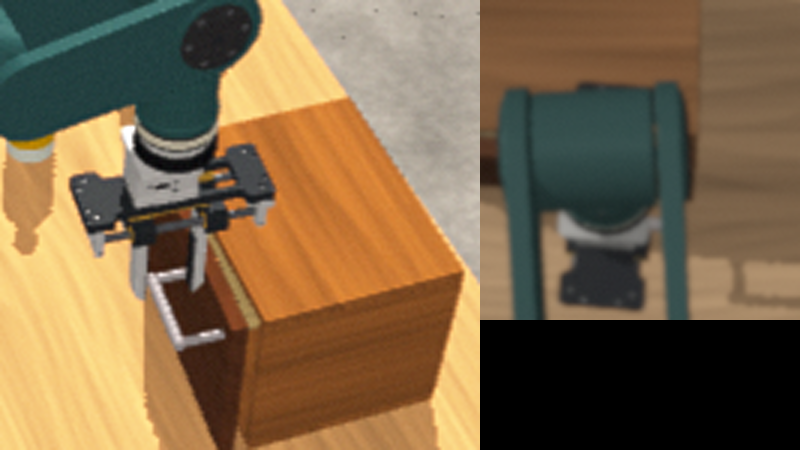

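The fingers stand astride the bar, one at crop (138, 270) outside it and one at (197, 265) between bar and door. I'll descend and grip.

>>> drive_tool(series=[0,0,0.011,0,0,0,0.05,0,0,0.01,0,0,0,0.05,0,0,0.01,0,0,0,0.05,0,0,0.01,0,0,0,0.05,0,0,0.01,0,0,0,0.05,0,0,0,0,0,0,0.05,0,0,0,0,0,0,1,0,0,0,0,0,0,1,0,0,0,0,0,0,1,0,0,0,0,0,0,1], force=20)

```text
t: 5.2
tcp_pos: [0.6091, 0.0834, 0.1639]
orientation: [0.0, 0.738, 0.675, 0.001]
wrist_force: [1.3, 1.0, 0.8]
finger_gap: 0.121
finger_force: 20.0
```

```bash
python3 go.py
```

```text
t 5.2 tcp [0.6091 0.0834 0.1639] phi -5.1 tilt z [ 1.2e-03  3.0e-04 -1.0e+00] q [0.04 0.25 1.3  0.   1.6  0.13] F [1.3 1.  0.8] gap 11.4 20.0023090839386
```

>>> drive_tool(series=[0.0021,-0.0086,0,0,0,0.0436,1,0.0047,-0.017,0,0,0,0.0873,1,0.0047,-0.017,0,0,0,0.0873,1,0.0047,-0.017,0,0,0,0.0873,1,0.0047,-0.017,0,0,0,0.0873,1,0.0047,-0.017,0,0,0,0.0873,1,0.0047,-0.017,0,0,0,0.0873,1,0.0047,-0.017,0,0,0,0.0873,1,0.0047,-0.017,0,0,0,0.0873,1,0.0021,-0.0086,0,0,0,0.0436,1])

```text
t: 6.45
tcp_pos: [0.4891, 0.1835, 0.1639]
orientation: [0.0, 0.94, 0.341, -0.002]
wrist_force: [-3.7, -2.4, 2.6]
finger_gap: 0.119
finger_force: 20.0
```

```bash
python3 go.py
```

```text
t 6.45 tcp [0.4891 0.1835 0.1639] phi -50.17 tilt z [-0.0031 -0.0021 -1.    ] q [ 0.25  0.05  1.52 -0.    1.57  1.13] F [-3.7 -2.4  2.6] gap 11.2 20.032091438770294
```

>>> drive_tool(series=[0.0047,-0.017,0,0,0,0.0873,1,0.0047,-0.017,0,0,0,0.0873,1,0.0047,-0.017,0,0,0,0.0873,1,0.0047,-0.017,0,0,0,0.0873,1,0.0047,-0.017,0,0,0,0.0873,1,0.0047,-0.017,0,0,0,0.0873,1,0.0047,-0.017,0,0,0,0.0873,1,0.0047,-0.017,0,0,0,0.0873,1,0.0047,-0.017,0,0,0,0.0873,1,0.0047,-0.017,0,0,0,0.0873,1])

```text
t: 7.7
tcp_pos: [0.4804, 0.3572, 0.1639]
orientation: [-0.001, 0.996, -0.088, -0.005]
wrist_force: [-10.4, 3.4, 4.4]
finger_gap: 0.119
finger_force: 20.0
```

```bash
python3 go.py
```

```text
t 7.7 tcp [0.4804 0.3572 0.1639] phi -100.1 tilt z [-0.0099  0.0031 -0.9999] q [0.54 0.22 1.33 0.01 1.6  2.29] F [-10.4   3.4   4.4] gap 11.2 20.026767253875732
```

>>> drive_tool(series=[0,0,0,0,0,0,1,0,0,0,0,0,0,0.2,0,0,0,0,0,0,0.2,0,0,0,0,0,0,0.2,0,0,-0.01,0,0,0,0.2,0,0,-0.02,0,0,0,0.2,0,0,-0.03,0,0,0,0.2,0,0,-0.03,0,0,0,0.2,0,0,-0.03,0,0,0,0.2,0,0,-0.03,0,0,0,0.2])

```text
t: 8.95
tcp_pos: [0.4855, 0.3543, 0.3155]
orientation: [-0.0, 0.996, -0.089, 0.001]
wrist_force: [0.4, -0.2, 0.3]
finger_gap: 0.4
finger_force: 0.0
```

```bash
python3 go.py .454 -.333 .25 -100.4
```

```text
t 8.95 tcp [0.4855 0.3543 0.3155] phi -100.16 tilt z [ 1.2e-03  7.0e-04 -1.0e+00] q [ 0.54  0.21  1.05 -0.    1.89  2.28] F [ 0.4 -0.2  0.3] gap 37.6 0.0
tool shift [0.0902 0.6822 0.065 ]
rz 0.0042
```

>>> drive_tool(series=[0.007,0.054,0,0,0,0,0.05,0.007,0.054,0,0,0,0,0.05,0.007,0.054,0,0,0,0,0.05,0.007,0.054,0,0,0,0,0.05,0.007,0.054,0,0,0,0,0.05,0.007,0.054,0,0,0,0,0.05,0.007,0.054,0,0,0,0,0.05,0.007,0.054,0,0,0,0,0.05,0.007,0.054,0,0,0,0,0.05,0.007,0.054,0,0,0,0,0.05])

```text
t: 10.2
tcp_pos: [0.4588, -0.1913, 0.3146]
orientation: [0.0, 0.996, -0.089, 0.001]
wrist_force: [-0.0, 0.7, 0.2]
finger_gap: 0.473
finger_force: 0.0
```

```bash
python3 go.py .454 -.333 .25 -100.4
python3 - <<'E'
from plant import r
import cv2,numpy as np
for n in("top","side"):
    d=r.get_image(n);np.savez(f"{n}1.npz",**d)
    if n=="top": a=cv2.resize(d["img"][40:310,80:330],(500,540),interpolation=2)
    else: b=cv2.resize(d["img"][120:300,200:300+0] if 0 else d["img"][100:370,230:380],(300,540),interpolation=2)
cv2.imwrite("pics/open.png",np.hstack([a,b])[:,:,::-1])
E
```

```text
t 10.2 tcp [ 0.4588 -0.1913  0.3146] phi -100.16 tilt z [ 1.8e-03 -9.0e-04 -1.0e+00] q [-0.51 -0.03  1.31  0.    1.87  1.24] F [-0.   0.7  0.2] gap 44.5 0.0
tool shift [0.0202 0.1403 0.0647]
rz 0.0041
```

View pics/open.png

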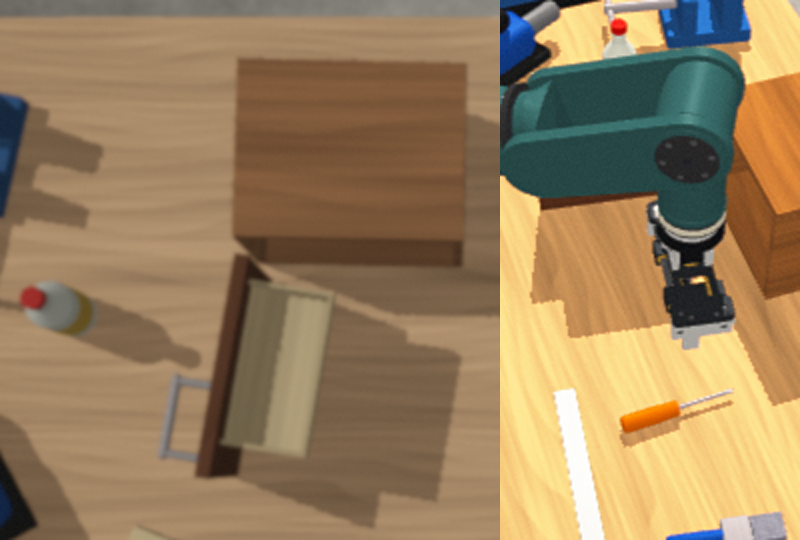

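The door stands open at roughly 98°, with the tray in view at crop corners (333, 292) and (306, 457). The glue and the other things have not moved. Next is the brush.

>>> drive_tool(series=[0.007,0.047,0,0,0,0,0.05,0.007,0.047,0,0,0,0,0.05,0.006,0.046,0,0,0,0,0.05,0,0,0.03,0,0,0,0.05,0,0,0.03,0,0,0,0.05,0,0,0.03,0,0,0,0.05,0,0,0.03,0,0,0,0.05,0,0,0.03,0,0,0,0.05,0,0,0.03,0,0,0,0.05,0,0,0.02,0,0,0,0.05])

```text
t: 11.55
tcp_pos: [0.4543, -0.3295, 0.1126]
orientation: [-0.001, 0.996, -0.088, -0.0]
wrist_force: [0.0, -0.4, 0.5]
finger_gap: 0.474
finger_force: 0.0
```

```bash
python3 go.py .454 -.333 .017 -100.4
python3 - <<'E'
from plant import r
import cv2,numpy as np
from h import *
for n in("top","side"):
    d=r.get_image(n);np.savez(f"{n}2.npz",**d)
    if n=="top": a=cv2.resize(d["img"][210:300,400:490],(400,400),interpolation=2)
    else:
        c=cv2.resize(d["img"][300:400,290:390],(400,400),interpolation=2)
        print("tray side shown elsewhere"); e=cv2.resize(d["img"][130:265,230:380] ,(444,400),interpolation=2)
top=np.hstack([a,c]);cv2.imwrite("pics/b.png",top[:,:,::-1])
cv2.imwrite("pics/tray_side.png",e[:,:,::-1])
E
```

```text
t 11.55 tcp [ 0.4543 -0.3295  0.1126] phi -100.1 tilt z [-6.0e-04  1.1e-03 -1.0e+00] q [-0.73  0.16  1.51  0.    1.48  1.02] F [ 0.  -0.4  0.5] gap 44.6 0.0
tool shift [0.0004 0.0035 0.0956]
rz 0.0053
tray side shown elsewhere
```

View pics/b.png

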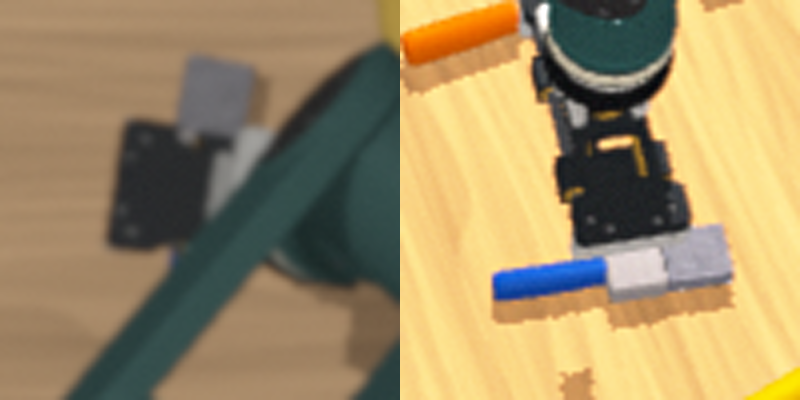

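View pics/tray_side.png

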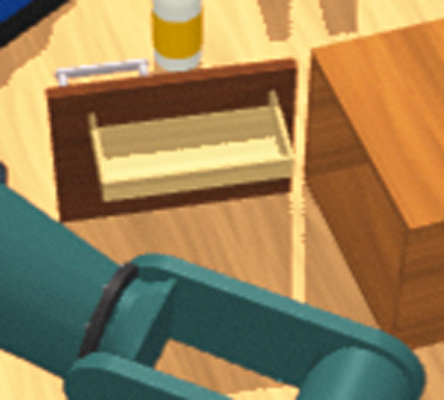

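The crops show the brush undisturbed, with the gripper above its handle near the ferrule. The tray is in clear view with its rim corners at side crop (104, 186) and (293, 158). I'll grasp the brush.

>>> drive_tool(series=[-0.003,0.0035,0.02,0,0,0,0.05,0,0,0.02,0,0,0,0.05,0,0,0.02,0,0,0,0.05,0,0,0.02,0,0,0,0.05,0,0,0.01,0,0,0,0.05,0,0,0.005,0,0,0,0.05,0,0,0,0,0,0,1,0,0,0,0,0,0,1,0,0,0,0,0,0,1,0,0,0,0,0,0,1], force=30)

```text
t: 12.9
tcp_pos: [0.4511, -0.3337, 0.0192]
orientation: [0.0, 0.996, -0.088, 0.001]
wrist_force: [-0.3, 1.2, 3.4]
finger_gap: 0.194
finger_force: 30.0
```

```bash
python3 go.py
python3 - <<'E'
from h import *
T,S=load("top1"),load("side2")
t=lambda x,y:(80+x/2,40+y/2); s=lambda x,y:(230+x/2.96,130+y/2.963)
P={}
for n,a,b in(("rim hinge",(333,292),(293,157)),("rim free",(306,457),(104,185)),("door free in",(212,476),(50,94)),("handle free end",(163,457),(62,76)),("handle hinge end",(177,379),(145,66))):
    p,e=two(T,t(*a),S,s(*b));P[n]=p;print(n,p.round(4),e.round(4))
v=P["rim hinge"]-P["rim free"];print("len",np.linalg.norm(v),"dir",np.degrees(np.arctan2(v[1],v[0])))
for n,a in(("dooroutH",(237,257)),("dooroutF",(198,475))): print(n,plane(T,t(*a),.196))
for n,a in(("in F-door floor",(222,443)),("rim hinge",(333,292)),("rim free",(306,457))): print(n,plane(T,t(*a),.168))
E
```

```text
t 12.9 tcp [ 0.4511 -0.3337  0.0192] phi -100.13 tilt z [ 1.1e-03 -3.0e-04 -1.0e+00] q [-0.74  0.24  1.61  0.    1.29  1.01] F [-0.3  1.2  3.4] gap 18.2 30.00079035758972
rim hinge [0.6252 0.1656 0.1697] 0.0028
rim free [0.432  0.197  0.1676] 0.0053
door free in [0.4103 0.2991 0.2081] 0.0036
handle free end [0.4359 0.3631 0.168 ] 0.011
handle hinge end [0.5257 0.3485 0.1663] 0.0075
len 0.19577819188272627 dir -9.219291969805337
dooroutH [0.66177266 0.27482871 0.196     ]
dooroutF [0.4096566  0.31796717 0.196     ]
in F-door floor [0.44652051 0.29599816 0.168     ]
rim hinge [0.62412533 0.16617845 0.168     ]
rim free [0.42944464 0.19768968 0.168     ]
```

>>> drive_tool(series=[0,0,0,0,0,0,1,0,0,-0.02,0,0,0,1,0,0,-0.04,0,0,0,1,0,0,-0.05,0,0,0,1,0,0,-0.05,0,0,0,1,0,0,-0.05,0,0,0,1,0,0,-0.05,0,0,0,1,0,-0.02,-0.02,0,0,0,1,-0.002,-0.03,0,0,0,0,1,-0.002,-0.04,0,0,0,0,1], force=35)

```text
t: 14.15
tcp_pos: [0.4625, -0.2441, 0.298]
orientation: [0.0, 0.996, -0.089, -0.0]
wrist_force: [0.8, 0.5, -1.2]
finger_gap: 0.196
finger_force: 35.0
```

>>> drive_tool(series=[-0.003,-0.045,0,0,0,0,1,-0.003,-0.045,0,0,0,0,1,-0.003,-0.045,0,0,0,0,1,-0.003,-0.045,0,0,0,0,1,-0.003,-0.045,0,0,0,0,1,-0.003,-0.045,0,0,0,0,1,-0.003,-0.045,0,0,0,0,1,-0.003,-0.045,0,0,0,0,1,-0.003,-0.045,0,0,0,0,1,-0.003,-0.045,0,0,0,0,1])

```text
t: 15.4
tcp_pos: [0.5122, 0.2053, 0.2978]
orientation: [0.0, 0.996, -0.088, -0.0]
wrist_force: [0.9, 0.4, -0.5]
finger_gap: 0.195
finger_force: 35.0
```

```bash
python3 go.py .520 .2353 .167 -99.4
```

```text
t 15.4 tcp [0.5122 0.2053 0.2978] phi -100.14 tilt z [-4.e-04 -6.e-04 -1.e+00] q [ 0.28  0.09  1.21 -0.    1.84  2.03] F [ 0.9  0.4 -0.5] gap 18.3 34.99542832374573
tool shift [ 0.0024 -0.031   0.1308]
rz -0.013
```

>>> drive_tool(series=[0.001,-0.011,0,0,0,-0.013,1,0.001,-0.01,0,0,0,0,1,0,-0.01,0,0,0,0,1,0,0,0.01,0,0,0,1,0,0,0.02,0,0,0,1,0,0,0.02,0,0,0,1,0,0,0.02,0,0,0,1,0,0,0,0,0,0,1,0,0,0,0,0,0,1,0,0,0,0,0,0,1])

```text
t: 16.65
tcp_pos: [0.5199, 0.2342, 0.2298]
orientation: [-0.0, 0.997, -0.082, 0.001]
wrist_force: [0.1, 0.1, 0.1]
finger_gap: 0.192
finger_force: 35.0
```

```bash
python3 go.py .520 .2353 .167 -99.4
python3 - <<'E'
from plant import r
import cv2,numpy as np
d=r.get_image("side");a=cv2.resize(d["img"][110:230,230:350],(400,400),interpolation=2);np.savez("side3.npz",**d)
d=r.get_image("top");b=cv2.resize(d["img"][160:290,170:300],(400,400),interpolation=2);np.savez("top3.npz",**d)
cv2.imwrite("pics/p.png",np.hstack([a,b])[:,:,::-1])
E
```

```text
t 16.65 tcp [0.5199 0.2342 0.2298] phi -99.4 tilt z [ 2.3e-03  8.0e-04 -1.0e+00] q [0.32 0.13 1.3  0.   1.71 2.06] F [0.1 0.1 0.1] gap 18.0 34.99627411365509
tool shift [-0.0002 -0.001   0.0628]
rz -0.0001
```

View pics/p.png

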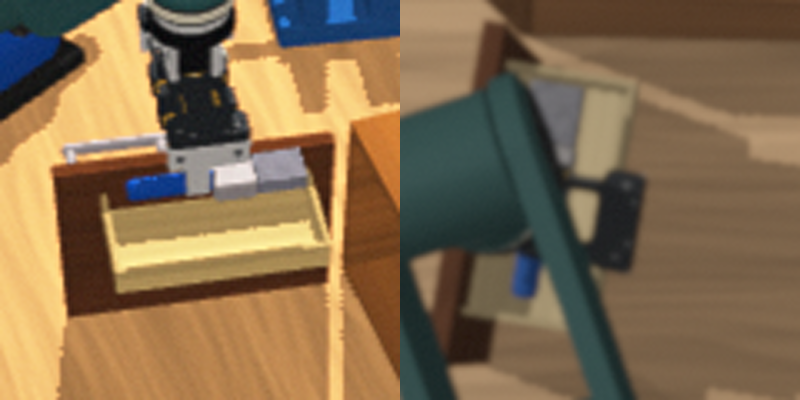

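Run:
```python
from h import *
T,S=load("top3"),load("side3")
a=plane(T,(220.4,186),.222);b=plane(T,(210.6,256.8),.222);print(a,b,np.linalg.norm(a-b))
s=lambda x,y:(230+x/3.333,110+y/3.333)
a=plane(S,s(307,170),.222);b=plane(S,s(127,190),.222);print(a,b,np.linalg.norm(a-b))
c=np.array([.537,.2325]);u=np.array([.987,-.162])
for p in(a,b): print((p[:2]-c)@u,(p[:2]-c)@[.162,.987])
```

```text
[0.61698691 0.22029915 0.222     ] [0.45604686 0.24183779 0.222     ] 0.1623749106973371
[0.62056469 0.21068876 0.222     ] [0.46111672 0.24153931 0.222     ] 0.16240508247462543
0.08601176557439391 -0.007990213770971488
-0.07636116753940579 -0.0033712907062921978
```

The brush hangs above the tray, in line with it: the ends are about 78–84 mm either side of the centre, with room to 93 mm. I'll lower it.

>>> drive_tool(series=[-0.002,0,0.008,0,0,0,1,0,0,0.01,0,0,0,1,0,0,0.01,0,0,0,1,0,0,0.01,0,0,0,1,0,0,0.01,0,0,0,1,0,0,0.006,0,0,0,1,0,0,0.004,0,0,0,1,0,0,0.003,0,0,0,1,0,0,0.001,0,0,0,1,0,0,0,0,0,0,1])

```text
t: 18.0
tcp_pos: [0.5175, 0.2346, 0.1667]
orientation: [-0.0, 0.997, -0.082, 0.0]
wrist_force: [-0.1, 0.0, -1.2]
finger_gap: 0.199
finger_force: 35.0
```

```bash
python3 go.py
```

```text
t 18.0 tcp [0.5175 0.2346 0.1667] phi -99.38 tilt z [ 4.e-04  2.e-04 -1.e+00] q [0.33 0.14 1.41 0.   1.58 2.06] F [-0.1  0.  -1.2] gap 18.7 34.99625086784363
```

>>> drive_tool(series=[0,0,0.001,0,0,0,1,0,0,0,0,0,0,0.2,0,0,0,0,0,0,0.2,0,0,0,0,0,0,0.2,0,0,0,0,0,0,0.2,0,0,-0.01,0,0,0,0.2,0,0,-0.02,0,0,0,0.2,0,0,-0.04,0,0,0,0.2,0,0,-0.04,0,0,0,0.2,0,0,-0.04,0,0,0,0.2])

```text
t: 19.25
tcp_pos: [0.5173, 0.2345, 0.3178]
orientation: [-0.0, 0.997, -0.082, 0.001]
wrist_force: [0.3, 0.2, 0.1]
finger_gap: 0.399
finger_force: 0.0
```

>>> drive_tool(series=[0,0.03,0,0,0,0,0.2,0,0.04,0,0,0,0,0.2,0,0.04,0,0,0,0,0.2,0,0.04,0,0,0,0,0.2,0,0.04,0,0,0,0,0.2,0,0.04,0,0,0,0,0.2,0,0.04,0,0,0,0,0.2,0,0.04,0,0,0,0,0.2,0,0.04,0,0,0,0,0.2,0,0.03,0,0,0,0,0.2])

```text
t: 20.5
tcp_pos: [0.455, -0.1419, 0.3165]
orientation: [0.0, 0.997, -0.082, 0.001]
wrist_force: [0.3, 0.1, 0.7]
finger_gap: 0.402
finger_force: 0.0
```

```bash
python3 go.py
python3 - <<'E'
from plant import r
import cv2,numpy as np
d=r.get_image("side");a=cv2.resize(d["img"][110:230,230:350],(400,400),interpolation=2);np.savez("side4.npz",**d)
d=r.get_image("top");b=cv2.resize(d["img"][160:290,170:300],(400,400),interpolation=2);np.savez("top4.npz",**d)
cv2.imwrite("pics/f.png",np.hstack([a,b])[:,:,::-1])
E
```

```text
t 20.5 tcp [ 0.455  -0.1419  0.3165] phi -99.45 tilt z [ 1.3e-03 -7.0e-04 -1.0e+00] q [-0.42 -0.08  1.34 -0.    1.87  1.31] F [0.3 0.1 0.7] gap 37.8 0.0
```

View pics/f.png

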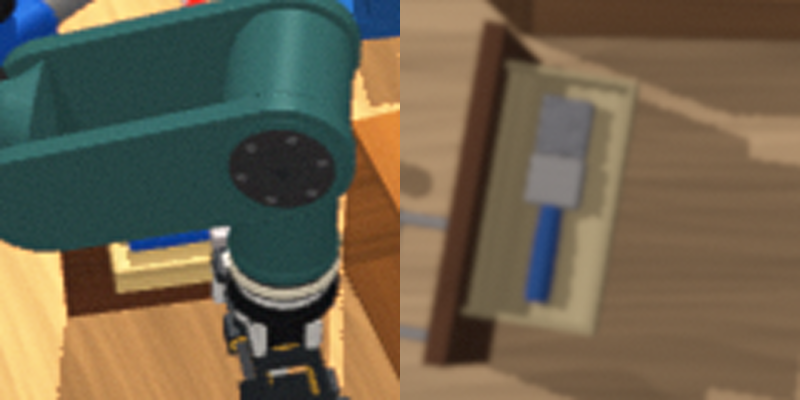

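The brush lies flat and lengthways inside the tray, from about (567, 97) to (538, 300), clear of both end walls. The door is still open past square and the arm is clear.

```bash
python3 -c "
from plant import r
print(r.hand_in())"
```

```text
the job is handed in; nothing more can be done
None
```

The cupboard door stands open at about 98°, the brush lies flat and lengthways in the door's tray, and I handed the job in at about 20.5 s; I saw no disturbance to the other things, though I took no full-bench picture at the end.

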